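# Sound the blind bore, fit the locating stud of its length

### The arm

A 6-joint arm with a two-finger parallel gripper is mounted at the origin on a cart in front of the work surface, level with it; the furniture and walls round the work are solid. World frame = base frame: x ahead of the robot, y to its left, z up, the work surface at z = 0. Lengths are in m, angles in rad, forces in N, time in s.
With the tool pointing down it reaches from about 0.325 to 0.85 m from the base axis. Payload 15.5 kg.
Tool frame: the origin (TCP) lies midway between the tips of the shut fingers; the grasp point (between the pads) lies 19 mm behind it; z points along the fingers, y is the line along which they close (so a half turn about z gives the same grasp; the last joint's range is limited). The gripper opens to 91 mm and grips with 3 to 60 N. Pads are 32 mm wide; open, the fingers measure 118 mm over their backs; the gripper's body (76 mm by 178 mm) begins 60 mm behind the grasp point.
Start: joints at [-1.421, 0.494, 1.345, -0, 1.302, -0.096], TCP at [0.152, -0.606, 0.214] pointing down, gripper open.
Joint ranges: [-2.91, 2.91], [-0.82, 2.16], [0.22, 2.67], [-1.22, 4.37], [0.12, 2.79], [-3.08, 3.08]. Speed limits (rad/s): [1.89, 1.89, 2.57, 3.01, 3.01, 3.01].

### API

Orientations are given as [roll, pitch, yaw] about the fixed x, y, z axes, in that order (R = Rz(yaw) Ry(pitch) Rx(roll)).
In Python, from bench import status, optics, workorder gives the robot as it stands. The module is installed in compiled form; this text tells all that it offers.
- The arm moves only by the tool carry_out, never from a script. Its arguments are lists of equal length, an entry for each row: "dp": the shift along the world's x, y, z in m, a list of three; "roll": the turn about the world's z in degrees. In form: {"dp": [[x, y, z], ...], "roll": [roll, ...]}. A call has 1 to 20 rows; each row is the pose to reach, as a shift and turn from the pose commanded when the call began; what a row does not reach only later rows make up. A row lasts 1/12 s, in which the tool goes at most 41.7 mm and 7.16 degrees, less where a joint would pass 70% of its speed; a pose out of reach is approached as far as the arm can. A call with a gripper value outside its range is refused whole. "grip" is the finger opening in m, from 0 to 0.0912, set as the call begins (left out, the last holds). The fingers move at their own pace and stop on an object; "newtons" is the grip in N (left out, the last holds). Time passes only in rows, so rows that repeat a pose let the fingers close. It gives the time, the measured TCP pose, the force, the opening and the grip force at its end, in the units of the state.
- status.read_state(): the state, without advancing time (a new reading comes with each control period).
- optics.camera(name): name is "side" or "top"; returns a dict with "color" (480x640x3 uint8, red, green, blue), "intrinsics" (3x3 intrinsics, pixels), "extrinsics" (4x4, takes a point from world to camera coordinates). Camera axes: x right, y down, z forward; pixel columns grow to the right and rows downward; lengths in m; the calibration is good to about 2 mm. A picture is of the moment at which its call begins. There is no depth.
- workorder.sign_off(): hands the job in; it is judged then, once.
The state is a dict: "time_s": time; "joint_positions": joint angles; "joint_vel": joint speeds; "joint_efforts": joint torques, N m; "position": TCP position; "tcp_rot": TCP orientation; "contact_force": force on the tool from outside, world axes, zero at the start; "ft_torque": the same for the moment, N m; "opening": finger opening in m; "grip_force": force on a finger pad.
Only numpy, scipy, OpenCV 4.12 (cv2) and the standard library are available. Lean on these libraries where they do the work, as an engineer would, in place of code of your own. Each camera call takes 0.05 s, during which the arm holds its last target. There are 200 camera calls.

### The job

The bearing pedestal has a blind bore drilled to one of three depths, 24, 32 or 40 mm: take the depth rod from the wooden tool block, sound the bore gently until the rod's tip rests on its bottom, and stand the rod back upright in its hole. Then take the one locating stud whose shank is as long as the bore is deep and press it in past the sprung ball, feeling your way and without forcing it, until its foot is fully home on the bottom and its shoulder is level with the pedestal's face, and let go of it. Push no other stud down to the bottom of the bore; leave the other two standing in the block and do not knock the things around.

Things in the scene. Friction and masses are not known exactly. Their poses are not given: they have to be found in the camera images.
- pedestal: The bearing pedestal, bolted down: a grey foot 126 x 90 x 14 mm with a bare steel turned boss 76 mm in diameter on it; the boss's flat top face is 60 mm above the bench. Origin on the bench under the centre of the boss; x along the foot's length, y towards the dark screw of the spring plunger in the boss's side, z up.
- bore_mouth (a point): Centre of the mouth of the vertical blind bore, in the boss's top face, with the pedestal's axes. The bore is 17.2 mm in diameter; its flat bottom lies 24, 32 or 40 mm below the face, which differs from start to start and cannot be seen from outside. More than 40 N of a part against the pedestal counts as forcing.
- ball (a point): Sprung ball in the wall of the bore, 10 mm below the face on the +y side; it stands 2.6 mm proud of the wall and yields sideways. Pushing a stud past it takes roughly 5 to 12 N; it then holds the stud by friction, so the stud must be pressed, not dropped, to the bottom. The depth rod passes it freely near the bore's axis.
- tool_block: Wooden block 212 x 50 x 34 mm, fixed, with four holes 22 mm deep in a row along its x axis: the depth rod's at x = -85 mm (9.5 mm in diameter), the studs' at x = -15, +30 and +75 mm (17.5 mm in diameter). Origin on the bench under its centre, x along its length, z up.
- rod_hole (a point): Centre of the mouth of the depth rod's hole, in the block's top face 34 mm above the bench.
- rod_grip (a point): Depth rod, loose, upright in its hole: steel rod 8 mm in diameter, 66 mm long, flat tip; above it a knurled handle 16 mm in diameter, 44 mm long; 0.07 kg. The point is the middle of the handle, 88 mm above the tip; z up the rod. Dark rings 24, 32 and 40 mm above the tip: with the tip on the bore's bottom, the ring level with the face shows the depth.
- rod_tip (a point): The lower end of the depth rod, on its axis.
- stud_short_grip (a point): Plain steel locating stud standing loose in the block (which hole varies): shank 16 mm in diameter, 24 mm long, foot tapered over 5 mm to 11 mm; above it a square shoulder and a spigot 12 mm in diameter, 40 mm long. About 0.1 kg. The point lies on the axis in the spigot, 24 mm above the shoulder, 48 mm above the foot; z up the axis. In the block the shoulder stands 2 mm above its top.
- stud_mid_grip (a point): Plain steel locating stud standing loose in the block (which hole varies): shank 16 mm in diameter, 32 mm long, foot tapered over 5 mm to 11 mm; above it a square shoulder and a spigot 12 mm in diameter, 40 mm long. About 0.1 kg. The point lies on the axis in the spigot, 24 mm above the shoulder, 56 mm above the foot; z up the axis. In the block the shoulder stands 10 mm above its top.
- stud_long_grip (a point): Plain steel locating stud standing loose in the block (which hole varies): shank 16 mm in diameter, 40 mm long, foot tapered over 5 mm to 11 mm; above it a square shoulder and a spigot 12 mm in diameter, 40 mm long. About 0.1 kg. The point lies on the axis in the spigot, 24 mm above the shoulder, 64 mm above the foot; z up the axis. In the block the shoulder stands 18 mm above its top.
- depth_rod: The depth rod as a whole; origin at its tip, z up along it.
- stud_short: The stud with the 24 mm shank as a whole; origin at the centre of its foot, z up along it.
- stud_mid: The stud with the 32 mm shank as a whole; origin at the centre of its foot, z up along it.
- stud_long: The stud with the 40 mm shank as a whole; origin at the centre of its foot, z up along it.
- bearing_a: Bystander: ball bearing 62 x 14 mm lying flat by the pedestal. Origin under its centre.
- bearing_b: Bystander: ball bearing 62 x 14 mm lying flat near the bench's front edge. Origin under its centre.
- micrometer: Bystander: micrometer, 49 x 135 x 15 mm, lying flat. Origin under its centre.
- tape_roll: Bystander: roll of tape, 78 x 19 mm, lying flat. Origin under its centre.
- plug_gauge: Bystander: plug gauge, 35 x 102 mm, standing. Origin under its centre.
There are look-alikes about, which are no part of the job. What is shaped like the depth_rod but blue is not meant. Leave any purple look-alike of the stud_mid alone.

How it is judged:
By the outcome, as a careful person would: the job done as asked, in the order asked, and still so for the second after the job is handed in, with the robot touching nothing.
It also fails if it takes over 61 s, if anything falls off the work surface, if the arm or the gripper's body presses on something with over 40 N, if the wrist force passes 120 N, or if a joint passes its speed limit or range.

## Working session

There is one attempt and no reset: what is moved stays moved. The work goes in short steps, Python scripts to look and compute and a tool call to move; the robot and the scene stay as the last step left them, time stands still between calls to the robot, and variables do not carry over. Pictures are saved under pics/ and viewed, at most 10 in all, crops included, and the job is handed in when it is done.

Besides the shell and the picture viewer there is one more tool, called as name([rows], argument=value, ...), one row to a line, values as JSON. carry_out: Moves the arm, as the interface text tells. Its arguments: {"type":"object","properties":{"dp":{"type":"array"},"roll":{"type":"array"},"grip":{"type":"number"},"newtons":{"type":"number"}},"required":["dp","roll"]}

```bash
mkdir -p pics
cat > h.py <<'E'
import numpy as np, cv2
from bench import status, optics, workorder
def shot(n):
    c=optics.camera(n); return c
def ray(c,u,v,z):
    K=np.array(c["intrinsics"]);T=np.array(c["extrinsics"]);R=T[:3,:3];o=-R.T@T[:3,3]
    d=R.T@np.linalg.inv(K)@np.array([u,v,1.]); s=(z-o[2])/d[2]; return o+s*d
def proj(c,p):
    K=np.array(c["intrinsics"]);T=np.array(c["extrinsics"]);q=K@(T[:3,:3]@np.array(p)+T[:3,3]);return q[:2]/q[2]
E
python3 - <<'E'
from h import *
for n in("side","top"):
    c=shot(n);cv2.imwrite(f"pics/{n}0.png",c["color"][:,:,::-1]);T=np.array(c["extrinsics"]);print(n,np.round(-T[:3,:3].T@T[:3,3],3),np.round(T[:3,:3],2).tolist(),np.array(c["intrinsics"])[0])
print(status.read_state())
E
```

```text
side [ 0.283 -0.467  0.557] [[0.91, -0.4, -0.0], [-0.21, -0.47, -0.86], [0.34, 0.78, -0.52]] [502.72508984   0.         320.03790754]
top [0.423 0.206 0.918] [[0.01, -1.0, 0.02], [-0.98, -0.02, -0.19], [0.19, -0.01, -0.98]] [493.27039964   0.         317.86187696]
{'time_s': 0.1, 'joint_positions': array([-1.42048363e+00,  4.94155793e-01,  1.34606897e+00, -1.75287417e-05,
        1.30247119e+00, -9.55234503e-02]), 'joint_vel': array([ 0.00054897, -0.00259308, -0.00146269,  0.00161752,  0.00082243,
       -0.00064035]), 'joint_efforts': array([ 4.53487291e-04, -8.80246210e+01, -3.82542479e+01,  7.06303306e-02,
        4.82687680e-02, -2.65047726e-05]), 'position': array([ 0.15203731, -0.60588028,  0.21337634]), 'tcp_rot': array([-3.14049277e+00, -8.84112781e-05,  2.45840760e-01]), 'contact_force': array([0.10705012, 0.10466594, 0.0895408 ]), 'ft_torque': array([ 0.03675764,  0.06200937, -0.01543499]), 'grip_force': 0.0, 'opening': 0.0910366232149777}
```

View pics/top0.png

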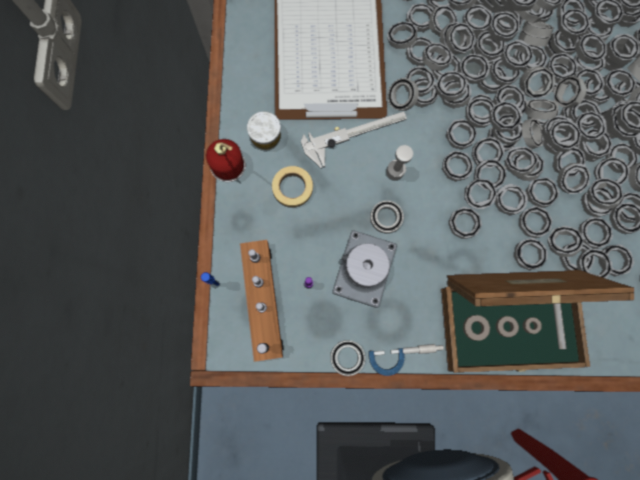

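View pics/side0.png

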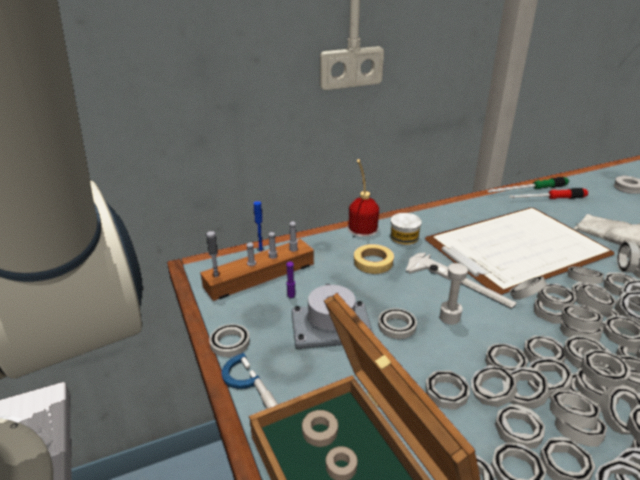

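Top: the block runs (262,349) for the rod to (254,256), studs at (261,307), (257,281), (254,256), bore near (368,265). Side: rod at (212,240), studs at (251,250), (272,243), (293,235). I'll enlarge both views to pick points.

Run:
```python
from h import *
a=cv2.imread("pics/top0.png")[230:370,230:410];b=cv2.imread("pics/side0.png")[205:355,195:375]
cv2.imwrite("pics/topc.png",cv2.resize(a,None,fx=4.2,fy=4.2,interpolation=cv2.INTER_CUBIC));cv2.imwrite("pics/sidec.png",cv2.resize(b,None,fx=4,fy=4,interpolation=cv2.INTER_CUBIC))
```

```text
(no output)
```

View pics/topc.png

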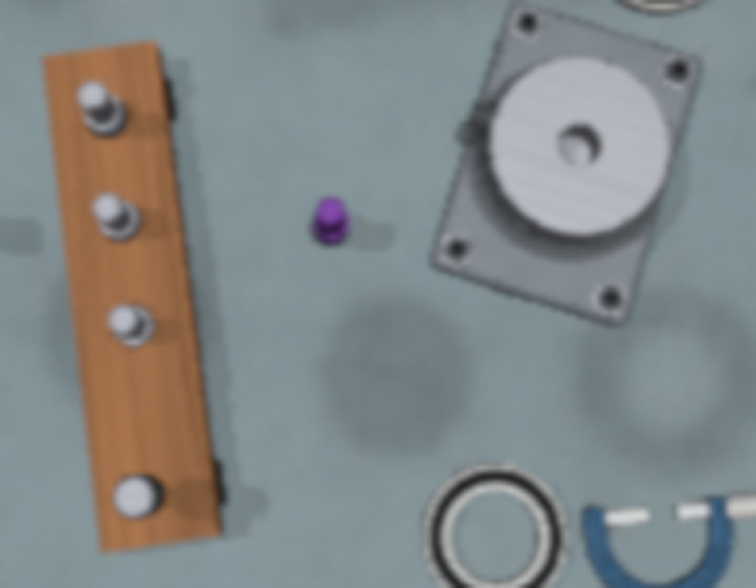

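View pics/sidec.png

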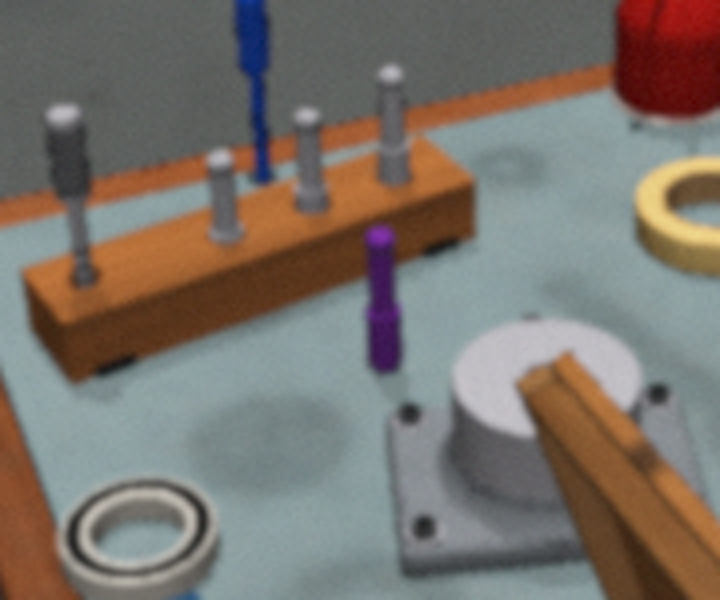

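Top crop: block top corners near (43,58), (155,41), (220,535), (100,551); boss circle (580,147); stud tops (124,319), (109,209), (93,96); rod top (136,496). Side crop: short, mid, long stand in order away from the rod; the purple stud stands on the bench between block and pedestal, and a blue rod behind the block.

Run:
```python
from h import *
c=shot("top");s=shot("side")
f=lambda U,k,o:((U[0]+.5)/k-.5+o[0],(U[1]+.5)/k-.5+o[1])
t=lambda U:f(U,4.2,(230,230)); sd=lambda U:f(U,4,(195,205))
im=c["color"];hsv=cv2.cvtColor(im,cv2.COLOR_RGB2HSV)
m=cv2.inRange(hsv,(5,100,60),(20,255,255));m[:,:225]=0;m[:232]=0;m[365:]=0;m[:,300:]=0
m=cv2.morphologyEx(m,cv2.MORPH_CLOSE,np.ones((9,9)))
k=max(cv2.findContours(m,0,1)[0],key=cv2.contourArea);bx=cv2.boxPoints(cv2.minAreaRect(k));print("block mask",np.round(bx,1).tolist())
for U in[(43,58),(155,41),(222,535),(100,551)]:print("corner",np.round(ray(c,*t(U),.034),4))
for b in bx:print("maskc",np.round(ray(c,*b,.034),4))
for n,U,V,z in[("rod",(136,496),(64,115),.122),("short",(124,319),(221,157),.076),("mid",(109,209),(307,116),.084),("long",(93,96),(391,73),.092),("boss",(580,147),(547,377),.06),("mouth",(579,145),(547,377),.06)]:
    print(n,np.round(ray(c,*t(U),z),4),"side",np.round(ray(s,*sd(V),z),4))
# boss bright mask
g=cv2.cvtColor(im,cv2.COLOR_RGB2GRAY);m=cv2.inRange(hsv,(0,0,165),(180,40,255));m[:,:340]=0;m[:,400:]=0;m[:235]=0;m[300:]=0
for k in cv2.findContours(m,0,1)[0]:
    if cv2.contourArea(k)>500:
        e=cv2.fitEllipse(k);print(e,np.round(ray(c,*e[0],.06),4))
for U in[(513,3),(702,62),(625,325),(432,264)]:print("foot",np.round(ray(c,*t(U),.014),4))
for a in[(475,125)]:print("plunger",ray(c,*t(a),.05))
```

```text
block mask [[239.8000030517578, 243.10000610351562], [268.5, 239.60000610351562], [282.79998779296875, 357.0], [254.1999969482422, 360.5]]
corner [0.5914 0.3352 0.034 ]
corner [0.5997 0.287  0.034 ]
corner [0.3911 0.2521 0.034 ]
corner [0.3839 0.3024 0.034 ]
maskc [0.592  0.3354 0.034 ]
maskc [0.5994 0.2835 0.034 ]
maskc [0.3911 0.2515 0.034 ]
maskc [0.3845 0.3011 0.034 ]
rod [0.408  0.2801 0.122 ] side [0.4077 0.2783 0.122 ]
short [0.4769 0.2917 0.076 ] side [0.477 0.291 0.076]
mid [0.5203 0.2986 0.084 ] side [0.5203 0.2964 0.084 ]
long [0.5651 0.3059 0.092 ] side [0.5652 0.3046 0.092 ]
boss [0.5524 0.1053 0.06  ] side [0.5528 0.1043 0.06  ]
mouth [0.5532 0.1057 0.06  ] side [0.5528 0.1043 0.06  ]
((367.7326965332031, 264.05267333984375), (40.21626281738281, 40.44981002807617), 136.6812744140625) [0.5534 0.1053 0.06  ]
foot [0.6239 0.1296 0.014 ]
foot [0.5985 0.0452 0.014 ]
foot [0.4815 0.0808 0.014 ]
foot [0.5067 0.1649 0.014 ]
plunger [0.5625583  0.14872309 0.05      ]
```

Run:
```python
from h import *
c=shot("top");s=shot("side")
def tri(a,b):
    P=[np.array(k["intrinsics"])@np.array(k["extrinsics"])[:3] for k in(c,s)]
    x=cv2.triangulatePoints(P[0],P[1],np.array(a,float),np.array(b,float));x=(x[:3]/x[3]).ravel();return np.round(x,3),np.round(proj(c,x),1),np.round(proj(s,x),1)
print("plate holes",tri((62,25),(368,66)),tri((61,72),(338,69)))
print("edge",ray(c,205,280,0),ray(c,192,385,0)); print("can tip",tri((221,147),(360,161)))
print("lid",tri((447,275),(335,297)), "blue top",tri((206,275),(258,203)),"purple",tri((308.5,280),(290,264)))
```

```text
plate holes (array([0.848, 0.555, 0.3  ]), array([62.9, 22.9]), array([366.7,  66.4])) (array([0.772, 0.547, 0.303]), array([61.2, 71.6]), array([337.8,  69.1]))
edge [0.52747794 0.4017807  0.        ] [0.33895854 0.41396537 0.        ]
can tip (array([0.726, 0.351, 0.17 ]), array([221.8, 145. ]), array([358.4, 161.5]))
lid (array([ 0.515, -0.005,  0.156]), array([445.4, 280.2]), array([341.2, 295.5])) blue top (array([0.523, 0.378, 0.109]), array([205.9, 275.3]), array([258.2, 203. ])) purple (array([0.523, 0.209, 0.07 ]), array([308.6, 279.8]), array([289.8, 264. ]))
```

carry_out([
  [0.278, 0.456, 0.037],
  [0.278, 0.456, 0.037],
  [0.278, 0.456, 0.037],
  [0.278, 0.456, 0.037],
  [0.278, 0.456, 0.037],
  [0.278, 0.456, 0.037],
  [0.278, 0.456, 0.037],
  [0.278, 0.456, 0.037],
  [0.278, 0.456, 0.037],
  [0.278, 0.456, 0.037],
  [0.278, 0.456, 0.037],
  [0.278, 0.456, 0.037],
  [0.278, 0.456, 0.037],
  [0.256, 0.886, 0.02],
  [0.256, 0.886, 0.02],
  [0.256, 0.886, 0.02],
  [0.256, 0.886, 0.02],
  [0.256, 0.886, 0.02],
  [0.256, 0.886, 0.02],
  [0.256, 0.886, 0.02],
], roll=[-4.7, -4.7, -4.7, -4.7, -4.7, -4.7, -4.7, -4.7, -4.7, -4.7, -4.7, -4.7, -4.7, -4.7, -4.7, -4.7, -4.7, -4.7, -4.7, -4.7], grip=0.04)

```text
time_s: 1.97
position: [0.4146, 0.1429, 0.2396]
tcp_rot: [3.142, -0.001, 0.164]
contact_force: [1.5, -0.2, -0.5]
opening: 0.04
grip_force: 0.0
```

carry_out([
  [-0.006, 0.12, -0.05],
  [-0.006, 0.12, -0.05],
  [-0.006, 0.12, -0.05],
  [-0.006, 0.12, -0.05],
  [-0.006, 0.12, -0.05],
  [-0.006, 0.12, -0.05],
], roll=[0, 0, 0, 0, 0, 0])

```text
time_s: 2.47
position: [0.409, 0.2606, 0.1894]
tcp_rot: [3.141, 0.0, 0.165]
contact_force: [0.8, 0.1, 0.2]
opening: 0.04
grip_force: 0.0
```

carry_out([
  [-0.001, 0.0195, -0.02],
  [-0.001, 0.0195, -0.05],
  [-0.001, 0.0195, -0.08],
  [-0.001, 0.0195, -0.1],
  [-0.001, 0.0195, -0.108],
  [-0.001, 0.0195, -0.108],
  [-0.001, 0.0195, -0.108],
], roll=[0, 0, 0, 0, 0, 0, 0])

```text
time_s: 3.05
position: [0.4089, 0.2797, 0.0824]
tcp_rot: [-3.141, -0.001, 0.163]
contact_force: [0.7, -0.8, -0.0]
opening: 0.0399
grip_force: 0.0
```

carry_out([
  [0, 0, 0],
  [0, 0, 0],
  [0, 0, 0],
  [0, 0, 0],
  [0, 0, 0],
  [0, 0, 0],
  [0, 0, 0],
  [0, 0, 0],
], roll=[0, 0, 0, 0, 0, 0, 0, 0], grip=0.005, newtons=25)

```text
time_s: 3.72
position: [0.4086, 0.2806, 0.082]
tcp_rot: [-3.141, -0.001, 0.164]
contact_force: [-0.2, -0.2, 8.1]
opening: 0.015
grip_force: 25.0
```

carry_out([
  [0, 0, 0.003],
  [0, 0, 0.008],
  [0, 0, 0.014],
  [0, 0, 0.022],
  [0, 0, 0.035],
  [0, 0, 0.06],
  [0, 0, 0.085],
  [0, 0, 0.085],
  [0, 0, 0.085],
], roll=[0, 0, 0, 0, 0, 0, 0, 0, 0])

```text
time_s: 4.47
position: [0.4089, 0.2807, 0.168]
tcp_rot: [-3.141, -0.003, 0.164]
contact_force: [0.1, -0.2, -1.5]
opening: 0.0157
grip_force: 25.0
```

Run:
```python
from h import *
a=shot("top");b=shot("side")
p=status.read_state();print(p["position"],p["contact_force"],p["ft_torque"])
x=np.array(p["position"]);print(proj(b,x),proj(a,x))
u,v=proj(b,x).astype(int);A=cv2.resize(b["color"][v-60:v+60,u-50:u+50,::-1],None,fx=4,fy=4,interpolation=cv2.INTER_CUBIC)
cv2.imwrite("pics/rod.png",A);print(u-50,v-60)
```

```text
[0.40786564 0.28015926 0.16622781] [-0.47985426 -0.22349125 -1.43539351] [-0.01410769  0.00629227 -0.01425036]
[207.33711684 209.80995086] [259.15797491 348.36266399]
157 149
```

View pics/rod.png

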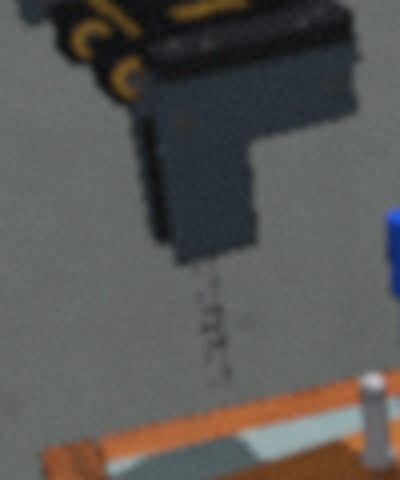

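The rod hangs straight below the fingers, with its three rings visible and its tip at crop (221,385), or full (212,245). I'll check the tip against its predicted position.

Run:
```python
from h import *
b=shot("side");x=np.array(status.read_state()["position"]);print(x)
for d in(.066,.07,.074):print(proj(b,x-[0,0,d]))
```

```text
[0.4076881  0.28006072 0.16585237]
[211.8998574  243.94966115]
[212.16861644 245.91774769]
[212.43609261 247.87644   ]
```

carry_out([
  [0.1447, -0.176, 0.0],
  [0.1447, -0.176, 0.0],
  [0.1447, -0.176, 0.0],
  [0.1447, -0.176, 0.0],
  [0.1447, -0.176, 0.0],
  [0.1447, -0.176, 0.0],
  [0.1447, -0.176, 0.0],
  [0.1447, -0.176, 0.0],
  [0.1447, -0.176, -0.01],
  [0.1447, -0.176, -0.02],
  [0.1447, -0.176, -0.025],
  [0.1447, -0.176, -0.025],
  [0.1447, -0.176, -0.025],
], roll=[0, 0, 0, 0, 0, 0, 0, 0, 0, 0, 0, 0, 0])

```text
time_s: 5.7
position: [0.5522, 0.1049, 0.1408]
tcp_rot: [-3.141, 0.001, 0.165]
contact_force: [-0.2, -0.0, -0.4]
opening: 0.0155
grip_force: 25.0
```

Run:
```python
from h import *
a=shot("top");b=shot("side");p=status.read_state();x=np.array(p["position"]);print(x,p["contact_force"])
for y in range(5):
    pass
A=cv2.resize(b["color"][230:340,280:400,::-1],None,fx=3.3,fy=3.3,interpolation=cv2.INTER_CUBIC);B=cv2.resize(a["color"][215:325,310:430,::-1],None,fx=3.3,fy=3.3,interpolation=cv2.INTER_CUBIC)
cv2.imwrite("pics/bore.png",np.hstack([A,B]))
t=x-[0,0,.07];print("tip pred side",proj(b,t),"top",proj(a,t), "mouth side",proj(b,[.5534,.1053,.06]))
```

```text
[0.55288433 0.10466073 0.14158152] [-0.58955449  0.16818686 -0.24747595]
tip pred side [331.39441633 292.92725584] top [368.85788292 263.34025088] mouth side [331.46519911 298.43724761]
```

View pics/bore.png

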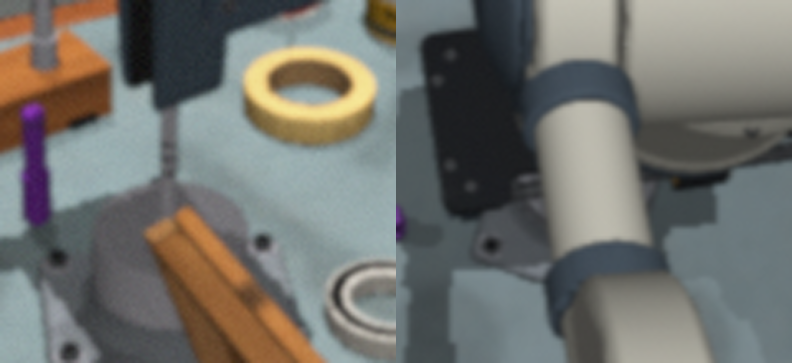

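The rod's tip sits at about side (331.5,292), over the mouth as predicted. Descending.

carry_out([
  [0, 0, -0.004],
  [0, 0, -0.008],
  [0, 0, -0.012],
  [0, 0, -0.016],
  [0, 0, -0.02],
  [0, 0, -0.024],
  [0, 0, -0.028],
  [0, 0, -0.03],
  [0, 0, -0.03],
], roll=[0, 0, 0, 0, 0, 0, 0, 0, 0])

```text
time_s: 6.55
position: [0.5526, 0.1043, 0.1108]
tcp_rot: [-3.141, 0.001, 0.164]
contact_force: [0.7, -0.3, 0.1]
opening: 0.0156
grip_force: 25.0
```

carry_out([
  [0, 0, -0.001],
  [0, 0, -0.002],
  [0, 0, -0.003],
  [0, 0, -0.004],
  [0, 0, -0.005],
  [0, 0, -0.006],
  [0, 0, -0.007],
  [0, 0, -0.007],
], roll=[0, 0, 0, 0, 0, 0, 0, 0])

```text
time_s: 7.22
position: [0.5528, 0.1043, 0.1042]
tcp_rot: [-3.142, 0.0, 0.164]
contact_force: [-0.1, -1.7, -0.6]
opening: 0.0153
grip_force: 25.0
```

carry_out([
  [0, -0.001, -0.001],
  [0, -0.001, -0.002],
  [0, -0.001, -0.003],
  [0, -0.001, -0.004],
  [0, -0.001, -0.005],
], roll=[0, 0, 0, 0, 0])

```text
time_s: 7.63
position: [0.5529, 0.1033, 0.0993]
tcp_rot: [-3.142, 0.0, 0.164]
contact_force: [-0.5, -0.7, 0.1]
opening: 0.0156
grip_force: 25.0
```

carry_out([
  [0, 0, -0.001],
  [0, 0, -0.002],
  [0, 0, -0.003],
  [0, 0, -0.003],
], roll=[0, 0, 0, 0])

```text
time_s: 7.97
position: [0.5539, 0.1035, 0.0976]
tcp_rot: [3.142, -0.002, 0.164]
contact_force: [-2.8, 1.1, 21.6]
opening: 0.0155
grip_force: 25.0
```

Bottom felt at TCP z ≈ 0.098 (tip 0.028, so a 32 mm bore). The 24 mm and 40 mm bores would have shown 0.106 and 0.090. Returning the rod along the same commanded offsets.

carry_out([
  [0, 0, 0.002],
  [0, 0, 0.006],
  [0, 0, 0.015],
  [0, 0, 0.03],
  [0, 0, 0.05],
  [0, 0, 0.072],
  [-0.0, 0.0, 0.072],
  [-0.1447, 0.177, 0.072],
  [-0.1447, 0.177, 0.072],
  [-0.1447, 0.177, 0.072],
  [-0.1447, 0.177, 0.072],
  [-0.1447, 0.177, 0.072],
  [-0.1447, 0.177, 0.072],
  [-0.1447, 0.177, 0.072],
  [-0.1447, 0.177, 0.06],
  [-0.1447, 0.177, 0.04],
  [-0.1447, 0.177, 0.02],
  [-0.1447, 0.177, 0.012],
  [-0.1447, 0.177, 0.012],
  [-0.1447, 0.177, 0.012],
], roll=[0, 0, 0, 0, 0, 0, 0, 0, 0, 0, 0, 0, 0, 0, 0, 0, 0, 0, 0, 0])

```text
time_s: 9.63
position: [0.4084, 0.2801, 0.1087]
tcp_rot: [3.141, 0.0, 0.163]
contact_force: [0.4, -1.5, -0.3]
opening: 0.0157
grip_force: 25.0
```

Run:
```python
from h import *
b=shot("side");p=status.read_state();x=np.array(p["position"]);print(x,p["contact_force"])
cv2.imwrite("pics/ret.png",cv2.resize(b["color"][210:310,160:270,::-1],None,fx=5,fy=5,interpolation=cv2.INTER_CUBIC))
print(proj(b,x-[0,0,.07]),proj(b,[.4078,.2801,.034]))
```

```text
[0.40873131 0.28034115 0.10912801] [ 0.10851486 -0.55375926  0.6816505 ]
[216.38465565 272.62504885] [216.22299024 275.16795782]
```

View pics/ret.png

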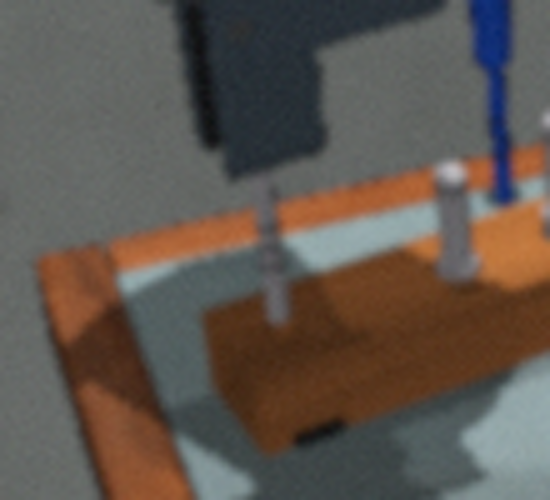

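The tip is at about full (215.6,274.8), where the hole is seen (216,275). Lowering by feel.

carry_out([
  [0, 0, -0.001],
  [0, 0, -0.002],
  [0, 0, -0.003],
  [0, 0, -0.004],
  [0, 0, -0.005],
], roll=[0, 0, 0, 0, 0])

```text
time_s: 10.1
position: [0.4082, 0.2804, 0.1035]
tcp_rot: [-3.141, -0.0, 0.164]
contact_force: [0.2, 0.1, 0.2]
opening: 0.0157
grip_force: 25.0
```

carry_out([
  [0, 0, -0.001],
  [0, 0, -0.002],
  [0, 0, -0.003],
  [0, 0, -0.003],
], roll=[0, 0, 0, 0])

```text
time_s: 10.43
position: [0.4082, 0.2804, 0.1002]
tcp_rot: [-3.142, 0.0, 0.164]
contact_force: [-0.2, -0.1, -2.1]
opening: 0.0154
grip_force: 25.0
```

carry_out([
  [0, 0, -0.002],
  [0, 0, -0.004],
  [0, 0, -0.006],
  [0, 0, -0.008],
  [0, 0, -0.01],
  [0, 0, -0.012],
  [0, 0, -0.014],
  [0, 0, -0.016],
  [0, 0, -0.017],
], roll=[0, 0, 0, 0, 0, 0, 0, 0, 0])

```text
time_s: 11.18
position: [0.4082, 0.2803, 0.0832]
tcp_rot: [3.142, 0.0, 0.164]
contact_force: [0.8, 1.0, -0.1]
opening: 0.0157
grip_force: 25.0
```

carry_out([
  [0, 0, -0.001],
  [0, 0, -0.0015],
  [0, 0, -0.0015],
], roll=[0, 0, 0])

```text
time_s: 11.43
position: [0.4083, 0.2804, 0.082]
tcp_rot: [-3.142, -0.0, 0.164]
contact_force: [-0.1, 0.0, 3.0]
opening: 0.0153
grip_force: 25.0
```

carry_out([
  [0, 0, 0],
  [0, 0, 0],
  [0, 0, 0],
  [0, 0, 0],
  [0, 0, 0.01],
  [0, 0, 0.04],
  [0, 0, 0.08],
  [0, 0, 0.1],
  [0, 0, 0.1],
  [0, 0, 0.1],
], roll=[0, 0, 0, 0, 0, 0, 0, 0, 0, 0], grip=0.04)

```text
time_s: 12.27
position: [0.4087, 0.2806, 0.1829]
tcp_rot: [-3.141, -0.002, 0.164]
contact_force: [-0.6, -0.2, 0.4]
opening: 0.0401
grip_force: 0.0
```

Run:
```python
from h import *
c=shot("top");s=shot("side")
def tri(a,b):
    P=[np.array(k["intrinsics"])@np.array(k["extrinsics"])[:3] for k in(c,s)]
    x=cv2.triangulatePoints(P[0],P[1],np.array(a,float),np.array(b,float));x=(x[:3]/x[3]).ravel();return np.round(x,3),np.round(proj(c,x),1),np.round(proj(s,x),1)
print(tri((447,275),(338,293)),tri((447,275),(324.5,300)),tri((447,282),(324.5,300)))
```

```text
(array([ 0.517, -0.004,  0.161]), array([445.8, 278.7]), array([342.4, 291.9])) (array([ 0.509, -0.003,  0.154]), array([444.2, 284.6]), array([335.9, 297. ])) (array([ 0.503, -0.004,  0.155]), array([445.1, 288.4]), array([332.1, 298.2]))
```

carry_out([
  [0.1125, 0.018, 0],
  [0.1125, 0.018, 0],
  [0.1125, 0.018, -0.02],
  [0.1125, 0.018, -0.05],
  [0.1125, 0.018, -0.08],
  [0.1125, 0.018, -0.08],
  [0.1125, 0.018, -0.08],
], roll=[0, 0, 0, 0, 0, 0, 0])

```text
time_s: 12.95
position: [0.5191, 0.2976, 0.1001]
tcp_rot: [3.14, 0.005, 0.164]
contact_force: [0.3, 0.4, 0.4]
opening: 0.0398
grip_force: 0.0
```

carry_out([
  [0, 0, -0.02],
  [0, 0, -0.04],
  [0, 0, -0.051],
  [0, 0, -0.051],
  [0, 0, -0.051],
], roll=[0, 0, 0, 0, 0])

```text
time_s: 13.37
position: [0.5209, 0.2985, 0.0518]
tcp_rot: [-3.142, -0.0, 0.164]
contact_force: [0.6, -0.1, 0.3]
opening: 0.0403
grip_force: 0.0
```

carry_out([
  [0, 0, 0],
  [0, 0, 0],
  [0, 0, 0],
  [0, 0, 0],
  [0, 0, 0],
  [0, 0, 0],
  [0, 0, 0],
  [0, 0, 0],
], roll=[0, 0, 0, 0, 0, 0, 0, 0], grip=0.003, newtons=45)

```text
time_s: 14.03
position: [0.521, 0.2985, 0.0513]
tcp_rot: [-3.141, -0.001, 0.164]
contact_force: [0.1, 0.5, 7.1]
opening: 0.0106
grip_force: 45.0
```

carry_out([
  [0, 0, 0.002],
  [0, 0, 0.005],
  [0, 0, 0.01],
  [0, 0, 0.02],
  [0, 0, 0.04],
  [0, 0, 0.07],
  [0, 0, 0.07],
  [0, 0, 0.07],
  [0, 0, 0.07],
], roll=[0, 0, 0, 0, 0, 0, 0, 0, 0])

```text
time_s: 14.78
position: [0.5205, 0.2982, 0.1212]
tcp_rot: [3.141, -0.0, 0.164]
contact_force: [0.3, -0.1, -1.6]
opening: 0.011
grip_force: 45.0
```

Run:
```python
from h import *
b=shot("side");p=status.read_state();x=np.array(p["position"]);print(x,p["contact_force"],p["ft_torque"],p["opening"])
for d in(0,-.015,-.039):print(proj(b,x+[0,0,d]))
u,v=proj(b,x).astype(int);print(u-50,v-50)
cv2.imwrite("pics/stud.png",cv2.resize(b["color"][v-50:v+60,u-50:u+60,::-1],None,fx=5,fy=5,interpolation=cv2.INTER_CUBIC))
```

```text
[0.52019402 0.29806135 0.12054353] [-0.15514861  0.25941599 -1.14056848] [0.00121596 0.00915737 0.03292035] 0.010820513716761728
[269.89114125 215.81477441]
[270.35326758 223.04891028]
[271.07654292 234.37107871]
219 165
```

View pics/stud.png

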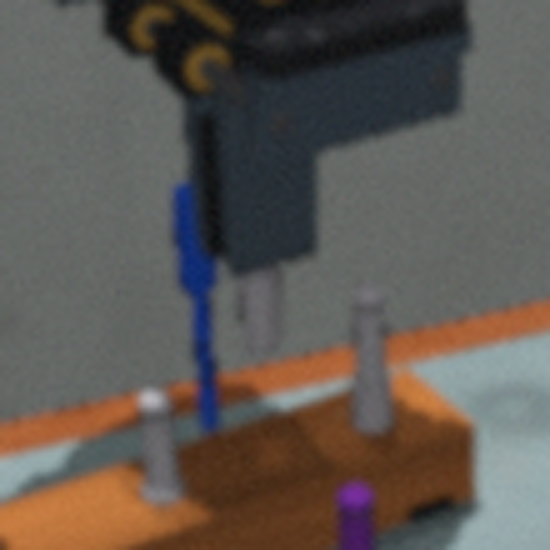

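The stud hangs straight: shank foot at full (271.5,235), against (271.1,234.4) predicted, so it sits a bit to +x in the pads. Carrying it over, clear of the purple stud.

carry_out([
  [0, 0, 0.025],
  [0.032, -0.193, 0.025],
  [0.032, -0.193, 0.025],
  [0.032, -0.193, 0.025],
  [0.032, -0.193, 0.025],
  [0.032, -0.193, 0.025],
  [0.032, -0.193, 0.025],
  [0.032, -0.193, 0.025],
  [0.032, -0.193, 0.01],
  [0.032, -0.193, -0.005],
  [0.032, -0.193, -0.014],
  [0.032, -0.193, -0.014],
  [0.032, -0.193, -0.014],
], roll=[0, 0, 0, 0, 0, 0, 0, 0, 0, 0, 0, 0, 0])

```text
time_s: 15.92
position: [0.5522, 0.106, 0.1065]
tcp_rot: [-3.141, 0.002, 0.165]
contact_force: [0.3, -0.9, -0.3]
opening: 0.0111
grip_force: 45.0
```

carry_out([
  [0, 0, -0.002],
  [0, 0, -0.004],
  [0, 0, -0.006],
  [0, 0, -0.007],
  [0, 0, -0.008],
  [0, 0, -0.008],
], roll=[0, 0, 0, 0, 0, 0])

```text
time_s: 16.42
position: [0.5526, 0.1053, 0.0988]
tcp_rot: [-3.142, 0.0, 0.164]
contact_force: [-0.4, 0.6, -1.7]
opening: 0.0112
grip_force: 45.0
```

carry_out([
  [0, 0, -0.001],
  [0, 0, -0.002],
  [0, 0, -0.003],
  [0, 0, -0.003],
], roll=[0, 0, 0, 0])

```text
time_s: 16.75
position: [0.5526, 0.1053, 0.0957]
tcp_rot: [-3.142, 0.0, 0.164]
contact_force: [-0.4, -0.1, -0.9]
opening: 0.0113
grip_force: 45.0
```

carry_out([
  [0, 0, -0.0007],
  [0, 0, -0.0014],
  [0, 0, -0.002],
  [0, 0, -0.002],
], roll=[0, 0, 0, 0])

```text
time_s: 17.08
position: [0.5526, 0.1053, 0.0938]
tcp_rot: [-3.142, 0.0, 0.164]
contact_force: [-0.3, -1.3, -1.2]
opening: 0.011
grip_force: 45.0
```

carry_out([
  [0, 0, -0.0007],
  [0, 0, -0.0014],
  [0, 0, -0.002],
  [0, 0, -0.002],
], roll=[0, 0, 0, 0])

```text
time_s: 17.42
position: [0.5526, 0.1053, 0.0918]
tcp_rot: [-3.142, 0.0, 0.164]
contact_force: [0.4, 0.0, -1.7]
opening: 0.011
grip_force: 45.0
```

carry_out([
  [0, 0, -0.0007],
  [0, 0, -0.0014],
  [0, 0, -0.002],
  [0, 0, -0.002],
], roll=[0, 0, 0, 0])

```text
time_s: 17.75
position: [0.5526, 0.1053, 0.0898]
tcp_rot: [-3.142, 0.0, 0.164]
contact_force: [-0.6, 0.5, -0.9]
opening: 0.011
grip_force: 45.0
```

carry_out([
  [0, 0, -0.0007],
  [0, 0, -0.0014],
  [0, 0, -0.002],
  [0, 0, -0.002],
], roll=[0, 0, 0, 0])

```text
time_s: 18.08
position: [0.5526, 0.1053, 0.0878]
tcp_rot: [3.141, 0.0, 0.164]
contact_force: [-0.9, -1.0, 0.4]
opening: 0.0109
grip_force: 45.0
```

carry_out([
  [0, 0, -0.0007],
  [0, 0, -0.0014],
  [0, 0, -0.002],
  [0, 0, -0.002],
], roll=[0, 0, 0, 0])

```text
time_s: 18.42
position: [0.5526, 0.1052, 0.0858]
tcp_rot: [3.141, 0.0, 0.164]
contact_force: [0.7, -3.8, 0.4]
opening: 0.011
grip_force: 45.0
```

carry_out([
  [0, 0, -0.0007],
  [0, 0, -0.0014],
  [0, 0, -0.002],
  [0, 0, -0.002],
], roll=[0, 0, 0, 0])

```text
time_s: 18.75
position: [0.5527, 0.1052, 0.0838]
tcp_rot: [3.141, 0.0, 0.164]
contact_force: [-0.2, -5.1, -0.1]
opening: 0.0106
grip_force: 45.0
```

carry_out([
  [0, 0, -0.0007],
  [0, 0, -0.0014],
  [0, 0, -0.002],
  [0, 0, -0.002],
], roll=[0, 0, 0, 0])

```text
time_s: 19.08
position: [0.5527, 0.1052, 0.0818]
tcp_rot: [3.141, 0.0, 0.164]
contact_force: [0.3, -5.4, -0.1]
opening: 0.011
grip_force: 45.0
```

carry_out([
  [0, 0, -0.001],
  [0, 0, -0.002],
  [0, 0, -0.003],
  [0, 0, -0.004],
  [0, 0, -0.005],
  [0, 0, -0.005],
], roll=[0, 0, 0, 0, 0, 0])

```text
time_s: 19.58
position: [0.5526, 0.1052, 0.0767]
tcp_rot: [3.141, 0.0, 0.164]
contact_force: [0.0, -4.4, -1.0]
opening: 0.0109
grip_force: 45.0
```

carry_out([
  [0, 0, -0.001],
  [0, 0, -0.002],
  [0, 0, -0.003],
  [0, 0, -0.004],
  [0, 0, -0.005],
  [0, 0, -0.006],
  [0, 0, -0.007],
  [0, 0, -0.007],
], roll=[0, 0, 0, 0, 0, 0, 0, 0])

```text
time_s: 20.25
position: [0.5526, 0.1051, 0.0697]
tcp_rot: [3.141, 0.0, 0.164]
contact_force: [0.8, -5.8, -1.1]
opening: 0.011
grip_force: 45.0
```

carry_out([
  [0, 0, -0.0005],
  [0, 0, -0.001],
  [0, 0, -0.0015],
  [0, 0, -0.002],
  [0, 0, -0.002],
], roll=[0, 0, 0, 0, 0])

```text
time_s: 20.67
position: [0.5527, 0.1051, 0.0678]
tcp_rot: [3.141, 0.0, 0.164]
contact_force: [0.3, -6.6, 1.1]
opening: 0.0107
grip_force: 45.0
```

carry_out([
  [0, 0, -0.0005],
  [0, 0, -0.001],
  [0, 0, -0.001],
], roll=[0, 0, 0])

```text
time_s: 20.92
position: [0.5528, 0.1051, 0.0673]
tcp_rot: [3.141, -0.0, 0.164]
contact_force: [-2.8, -7.1, 10.7]
opening: 0.0107
grip_force: 45.0
```

carry_out([
  [0, 0, -0.0005],
  [0, 0, -0.0008],
  [0, 0, -0.0008],
], roll=[0, 0, 0])

```text
time_s: 21.17
position: [0.5531, 0.1052, 0.0671]
tcp_rot: [3.141, -0.001, 0.164]
contact_force: [-3.9, -7.6, 21.3]
opening: 0.0108
grip_force: 45.0
```

carry_out([
  [0, 0, 0],
  [0, 0, 0],
  [0, 0, 0],
  [0, 0, 0],
  [0, 0, 0],
  [0, 0, 0.01],
  [0, 0, 0.04],
  [0, 0, 0.08],
  [0, 0, 0.12],
  [0, 0, 0.15],
  [0, 0, 0.15],
], roll=[0, 0, 0, 0, 0, 0, 0, 0, 0, 0, 0], grip=0.04)

```text
time_s: 22.08
position: [0.5555, 0.1057, 0.2231]
tcp_rot: [3.141, -0.01, 0.164]
contact_force: [0.8, 0.2, 0.5]
opening: 0.04
grip_force: 0.0
```

carry_out([
  [-0.1, -0.15, 0.05],
  [-0.1, -0.15, 0.05],
  [-0.1, -0.15, 0.05],
  [-0.1, -0.15, 0.05],
  [-0.1, -0.15, 0.05],
  [-0.1, -0.35, 0.05],
  [-0.1, -0.35, 0.05],
  [-0.1, -0.35, 0.05],
  [-0.1, -0.35, 0.05],
  [-0.1, -0.35, 0.05],
  [-0.1, -0.35, 0.05],
  [-0.1, -0.35, 0.05],
], roll=[0, 0, 0, 0, 0, 0, 0, 0, 0, 0, 0, 0])

```text
time_s: 23.08
position: [0.4523, -0.2461, 0.2663]
tcp_rot: [-3.142, -0.0, 0.161]
contact_force: [-0.1, 1.1, 0.1]
opening: 0.0399
grip_force: 0.0
```

Run:
```python
from h import *
a=shot("top");b=shot("side")
A=cv2.resize(a["color"][230:370,230:410,::-1],(540,420),interpolation=cv2.INTER_CUBIC);B=cv2.resize(b["color"][205:355,195:375,::-1],(504,420),interpolation=cv2.INTER_CUBIC)
cv2.imwrite("pics/end.png",cv2.resize(np.hstack([A,B]),(800,322)))
for h in(.06,.1):print(proj(b,[.5532,.1052,h]),proj(a,[.5532,.1052,h]))
```

```text
[331.3775695  298.50513418] [367.77152227 264.14503951]
[331.56785685 278.02458449] [370.53950316 260.61192605]
```

View pics/end.png

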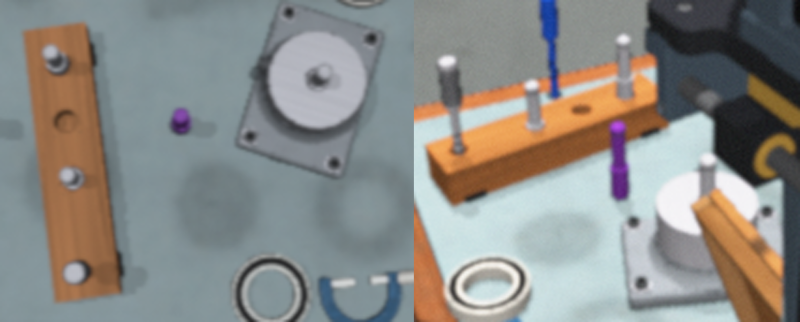

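The mid stud stands in the bore with its top at side (332,278.7), against (331.6,278.0) predicted for fully home. The rod is upright in its hole, the other two studs are in the block and the neighbours haven't moved.

```bash
python3 -c "
from bench import workorder
print(workorder.sign_off())"
```

```text
the job is handed in; nothing more can be done
None
```

The bore measured 32 mm deep, so I put the depth rod back in its hole, pressed the mid stud in until it bottomed at about 21 N, let go of it, and handed the job in after about 23 s on the robot's clock; sign-off returned no verdict.

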